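Rub down a panel's glued strip, then hold the jig's sprung arm open

TASK

A strip has just been glued along the middle of the white panel in the jig: take the rubbing block from its tray and, pressing it flat and firmly (roughly 8 N), stroke it along the whole strip in one pass, starting at the end beside the sprung arm and finishing with the block level with the other end. Put the block back flat in its tray and let go of it, then with the fingers swing the arm, by its upright post, away from the panel, against its spring, right round to its stop so that the panel could be lifted out, and finish while still holding it there, without letting go. Leave the other things on the table where they are.

Things in the scene. Friction and masses are not known exactly. Their poses are not given: they have to be found in the camera images.
- block: Rubbing block: wooden block with a cork sole, 44 x 90 x 50 mm (own x, y, z; long side along y), 0.15 to 0.31 kg. Origin: centre of its underside. It lies flat in the tray at the start; grip it across the 44 mm width from above.
- tray: Shallow grey open tray fixed to the table, 130 x 140 mm (own x, y), 14 mm high, walls 5 mm, inner floor 5 mm above the table. Origin: centre of its underside. It stands to the left or to the right of the jig.
- jig: Finishing jig fixed to the table: plywood base 200 x 400 x 15 mm (own x, y, z), origin at the centre of its underside. On its -y part a sprung bed carries the panel, on its +y part is the sprung arm, whose steel pivot body (42 mm diameter) is toward +x. A steel stop pin, 16 mm in diameter, its top 56 mm above the table, marks the end of the arm's travel.
- panel: White panel 150 x 220 x 18 mm (own x, y, z; axes parallel to the jig's), fixed on its sprung bed (a 10 mm plywood plate of the same outline under it); origin: the panel's bottom centre, which lies 75 mm toward -y of the jig's origin, 39 mm above the table. Its top is 57 mm above the table until it is pressed.
- seam (a point): Centre of the panel's top face and of the glued strip: a flush wood strip 40 mm wide over the whole 220 mm length of the panel, along the panel's y. +y points to the end beside the sprung arm. The 90 mm block laid lengthwise is level with a panel end when its centre is 65 mm from this point along y.
- bed (a joint): How far the bed with the panel is pressed down, m: 0 to 0.012, straight down. The springs take about 1.6 N before it moves and 1.5 N more per mm; 8 N is about 4 mm, bottomed about 20 N.
- holdarm: The sprung arm: flat steel bar 14 mm wide, 12 mm thick, 42 to 54 mm above the table, running from its origin on the pivot axis along its own -x to the post; a rubber toe on its side rests against the panel's end.
- post (a point): Upright steel round post on the free end of the sprung arm, 16 mm diameter, 56 mm tall; this point is the centre of its foot, 54 mm above the table (top at 110 mm). It is 110 mm from the pivot axis. At rest it stands 30 mm beyond the panel's end, on the robot's side of the pivot.
- pivot (a point): Point on the arm's upright pivot axis, at the height of the arm's upper face (54 mm above the table).
- swing (a joint): Angle of the sprung arm about the upright pivot axis, rad: 0 at rest (arm along the jig's -x, toe against the panel); it grows as the post swings away from the panel toward the jig's +y (clockwise seen from above), to 1.1 at the stop. The spring's push at the post grows from 4 N to 8 N; it swings back when let go.
- tape: Bystander: roll of cream masking tape lying flat, 100 mm diameter, 48 mm high; origin centre of the underside.
- scissors: Bystander: scissors about 150 mm long, lying flat; origin near the middle.
- brush: Bystander: brush about 200 mm long, lying flat; origin on its length.
- ruler: Bystander: aluminium ruler 30 x 200 x 5 mm, lying flat; origin centre of the underside.
- jar: Bystander: white jar, 84 mm diameter, 90 mm high; origin centre of the underside.
- glue: Bystander: white glue bottle, 56 mm diameter, 160 mm high; origin centre of the underside.
- mug: Bystander: white mug, 76 mm diameter, 90 mm high; origin centre of the underside.
- stack: Bystander, fixed: pile of four small white panels, 130 x 140 mm, 70 mm high, on the other side of the jig from the tray; origin centre of the underside.
Not all that is in view belongs to the job. Of the things shaped like the tray, the grey one is meant.

How it is judged:
On the way, in this order (a step that is already met when the one before it is completed fails the run):
1. the block is pressed flat on the strip, level with the panel's end beside the sprung arm (y of block in the frame of seam above 0.045 m and x of block in the frame of seam between -0.018 and 0.018 m and contact force between block and panel above 3 N and angle between block's own z axis and vertical below 0.2 rad), for 0.05 s.
2. still pressing, the block has come past a third of the stroke (y of block in the frame of seam below 0.021 m and x of block in the frame of seam between -0.018 and 0.018 m and contact force between block and panel above 3 N and angle between block's own z axis and vertical below 0.2 rad), for 0.05 s.
3. still pressing, the block has come past the middle of the stroke (y of block in the frame of seam below 0 m and x of block in the frame of seam between -0.018 and 0.018 m and contact force between block and panel above 3 N and angle between block's own z axis and vertical below 0.2 rad), for 0.05 s.
4. still pressing, the block has come past two thirds of the stroke (y of block in the frame of seam below -0.021 m and x of block in the frame of seam between -0.018 and 0.018 m and contact force between block and panel above 3 N and angle between block's own z axis and vertical below 0.2 rad), for 0.05 s.
5. still pressing, the block is level with the other end (y of block in the frame of seam below -0.045 m and x of block in the frame of seam between -0.018 and 0.018 m and contact force between block and panel above 3 N and angle between block's own z axis and vertical below 0.2 rad), for 0.05 s.
6. the block is back flat in its tray and let go, the arm still at rest (horizontal distance between block and tray below 0.06 m and height (world z) of block below 0.013 m and angle between block's own z axis and vertical below 0.12 rad and contact force between the fingers and block below 0.1 N and value of joint swing below 0.2 rad), for 0.2 s.
At the end, for the whole second after the job is handed in: The sprung arm is held within 0.06 rad of its stop (about 7 mm at the post) and still, by the fingers (over 2 N); the block lies flat in its tray, within 60 mm of the tray's centre and let go; nothing presses on the panel (value of joint swing above 1.04 rad and contact force between the fingers and holdarm above 2 N and velocity of joint swing below 0.1 rad/s and contact force between block and holdarm below 0.1 N and horizontal distance between block and tray below 0.06 m and height (world z) of block below 0.013 m and angle between block's own z axis and vertical below 0.12 rad and contact force between the fingers and block below 0.1 N and linear speed of block below 0.02 m/s and value of joint bed below 0.002 m); the arm keeps its last pose, push and grip.
It fails at once if the block is pressed on the panel with more than 30 N (contact force between block and panel above 30 N).
It fails at once if a bystander is moved by more than 40 mm (distance of any of tape, scissors, brush, ruler, jar, glue, mug from where it was at the start of the episode above 0.04 m).
It also fails if it takes over 66 s, if anything falls off the work surface, if the arm or the gripper's body presses on something with over 40 N, if the wrist force passes 120 N, or if a joint passes its speed limit or range.

ROBOT

A 6-joint arm with a two-finger parallel gripper is mounted at the origin on the work surface. World frame = base frame: x ahead of the robot, y to its left, z up, the work surface at z = 0. Lengths are in m, angles in rad, forces in N, time in s.
With the tool pointing down it reaches from about 0.375 to 0.975 m from the base axis. Payload 3.8 kg.
Tool frame: the origin (TCP) lies midway between the tips of the shut fingers; the grasp point (between the pads) lies 19 mm behind it; z points along the fingers, y is the line along which they close (so a half turn about z gives the same grasp; the last joint's range is limited). The gripper opens to 85 mm and grips with 20 to 120 N. Pads are 22 mm wide; open, the fingers measure 114 mm over their backs; the gripper's body (76 mm by 85 mm) begins 54 mm behind the grasp point. The pads swing forward as they close: fully open they stand 13 mm farther back than shut.
Start: joints at [-1.184, 0.264, 1.604, -0, 1.274, -0.037], TCP at [0.278, -0.615, 0.231] pointing down, gripper open.
Joint ranges: [-2.63, 2.63], [-0.94, 2.18], [0.31, 2.57], [-1.31, 4.45], [0, 2.66], [-2.55, 2.55]. Speed limits (rad/s): [2.57, 2.57, 3.14, 3.14, 3.14, 3.14].

INTERFACE

Orientations are given as a rotation vector (axis times angle).
In Python, from workcell import status, read_camera, workorder, masks_of gives the robot as it stands.
- The arm moves only by the tool drive_tool, never from a script. Its argument "rows" is a list of rows, each a list of 7 numbers: the turn, a rotation vector about the tool's x, y, z in degrees, then the shift along the tool's x, y, z in m, then the opening, from 0 (shut) to 1 (fully open). In form: [[ax, ay, az, tx, ty, tz, claw], ...]. A call has 1 to 8 rows; each row shifts and turns the commanded pose from where the row before left it, along the tool's axes as they then stand; what a row does not reach is not made up. A row lasts 1/12 s, in which the tool goes at most 41.7 mm and 7.16 degrees, less where a joint would pass 70% of its speed; a pose out of reach is approached as far as the arm can. A call is refused whole if a number of a shift passes 0.0417 or a number of a turn 7.16, either way. A call with a gripper value outside its range is refused whole. The fingers move at their own pace and stop on an object; "force" is the grip in N (left out, the last holds). Time passes only in rows, so rows that do not move let the fingers close. It gives the time, the measured TCP pose, the force, the opening and the grip force at its end, in the units of the state.
- status.read_state(): the state, without advancing time (a new reading comes with each control period).
- read_camera(name): name is "scene" or "top" or "wrist"; returns a dict with "color" (420x560x3 uint8, red, green, blue), "intrinsics" (3x3 intrinsics, pixels), "world_from_camera" (4x4, takes a point from camera to world coordinates); the wrist camera has in their place "mount" (4x4, takes a point from camera to tool coordinates, whose origin is the TCP and whose axes are the flange's). Camera axes: x right, y up, looking along -z (the intrinsics and any distortion apply to the point x, -y, -z); pixel columns grow to the right and rows downward; lengths in m; the calibration is good to about 2 mm. The wrist camera is an equidistant fisheye: a pixel r from the principal point sees the ray r / f radians off the axis. A picture is of the moment at which its call begins: read the wrist's pose just before it. There is no depth.
- workorder.finish_job(): hands the job in; it is judged then, once.
Trained networks look in a picture, given as the dict that the camera call returned (one of the last four; its "shot" number tells which), for a name from the list of things; names that differ only in an ending like _2 or _b are one class to them, and where a whole thing is asked for, a point or a joint stands for the part that bears it (a point fixed in the world has none). Each returns a list of dicts, best first, with "score" (0 to 1); they miss things now and then, are a little off and sometimes report something else, mostly with a low value. They report only what shows in the picture. A call takes as long as a camera call. They do not tell look-alikes from the thing itself.
- masks_of(picture, name): "mask" (420x560 bool, what is visible of it) and "bbox" ([left, top, right, bottom] in pixels, round what is visible of it).
The state is a dict: "time": time; "q": joint angles; "joint_vel": joint speeds; "joint_torque": joint torques, N m; "tool_pos": TCP position; "tcp_rot": TCP orientation; "wrist_force": force on the tool from outside, world axes, zero at the start; "torque": the same for the moment, N m; "width": opening from 0.0 (shut) to 1.0 (fully open); "grip_force": force on a finger pad.
Only numpy, scipy, OpenCV 4.12 (cv2) and the standard library are available. Lean on these libraries where they do the work, as an engineer would, in place of code of your own. Each camera call takes 0.05 s, during which the arm holds its last target. There are 200 camera calls.

## Working session

There is one attempt and no reset: what is moved stays moved. The work goes in short steps, Python scripts to look and compute and a tool call to move; the robot and the scene stay as the last step left them, time stands still between calls to the robot, and variables do not carry over. Pictures are saved under pics/ and viewed, at most 10 in all, crops included, and the job is handed in when it is done.

Besides the shell and the picture viewer there is one more tool, called after "Request:" by a JSON object that holds its "fn" and its "kwargs". drive_tool: Moves the arm, as the interface text tells. Its arguments: {"type":"object","properties":{"rows":{"type":"array"},"force":{"type":"number"}},"required":["rows"]}

```bash
mkdir -p pics; ls
cat > h.py <<'E'
import numpy as np, cv2
from scipy.spatial.transform import Rotation as R
from workcell import status, read_camera, workorder, masks_of
def ray(p,u,v):
    K=np.array(p["intrinsics"]);T=np.array(p["world_from_camera"])
    d=np.array([(u-K[0,2])/K[0,0],-(v-K[1,2])/K[1,1],-1.]);d=T[:3,:3]@d
    return T[:3,3],d/np.linalg.norm(d)
def at(p,u,v,z):
    o,d=ray(p,u,v);return o+d*(z-o[2])/d[2]
def save(p,n): cv2.imwrite(f"pics/{n}.png",cv2.cvtColor(p["color"],cv2.COLOR_RGB2BGR))
def two(a,b):
    A=np.zeros((3,3));c=np.zeros(3)
    for o,d in (a,b):
        P=np.eye(3)-np.outer(d,d);A+=P;c+=P@o
    return np.linalg.solve(A,c)
E
python3 - <<'E'
from h import *
print(status.read_state())
names="block tray jig panel holdarm post pivot tape scissors brush ruler jar glue mug stack".split()
for c in("scene","top"):
    p=read_camera(c);save(p,c);print(c,np.round(p["world_from_camera"],3).tolist(),np.round(p["intrinsics"],1).tolist())
    for n in names:
        for m in masks_of(p,n)[:3]:
            ys,xs=np.nonzero(m["mask"]);print(c,n,round(m["score"],2),[int(x) for x in m["bbox"]],"world(z=0)",np.round(at(p,xs.mean(),ys.mean(),0)[:2],3),len(xs))
E
```

```text
pics
{'time': 0.0, 'q': array([-1.18390868e+00,  2.64756232e-01,  1.60536689e+00,  1.98555159e-05,
        1.27370872e+00, -3.69083043e-02]), 'joint_vel': array([-0.00113248,  0.00078361,  0.00061379, -0.00165519, -0.00095264,
        0.00100006]), 'joint_torque': array([ 6.39274822e-04, -5.15096605e+01, -3.67317796e+01, -1.06009165e-04,
        1.28565927e-02,  1.18640909e-05]), 'tool_pos': array([ 0.27729946, -0.61460956,  0.2299638 ]), 'tcp_rot': array([-3.06916920e+00, -6.60253177e-01,  5.82587463e-04]), 'wrist_force': array([ 0.21747552,  0.11210213, -0.1135366 ]), 'torque': array([-0.00816413, -0.00895573, -0.00243953]), 'grip_force': 0.0, 'width': 0.9997377935517199}
scene [[0.862, -0.36, 0.358, 0.995], [0.507, 0.601, -0.618, -0.794], [0.007, 0.714, 0.7, 1.0], [0.0, 0.0, 0.0, 1.0]] [[417.1, 0.0, 290.2], [0.0, 417.1, 206.9], [0.0, 0.0, 1.0]]
scene block 0.64 [310, 141, 330, 164] world(z=0) [0.43  0.405] 354
scene tray 0.8 [262, 121, 300, 151] world(z=0) [0.244 0.423] 770
scene tray 0.58 [296, 148, 344, 177] world(z=0) [0.459 0.36 ] 611
scene jig 0.89 [235, 183, 359, 281] world(
[... 1968 characters left out ...]
267, 377, 291] world(z=0) [ 0.306 -0.222] 437
top brush 0.95 [392, 120, 427, 182] world(z=0) [ 0.693 -0.391] 641
top ruler 0.74 [265, 162, 345, 225] world(z=0) [ 0.562 -0.064] 3637
top ruler 0.67 [191, 266, 256, 280] world(z=0) [0.316 0.191] 614
top ruler 0.62 [254, 161, 269, 204] world(z=0) [0.6   0.074] 320
top jar 0.94 [263, 111, 286, 144] world(z=0) [0.777 0.038] 660
top glue 0.73 [306, 109, 324, 136] world(z=0) [ 0.795 -0.101] 393
top glue 0.52 [327, 268, 379, 294] world(z=0) [ 0.3   -0.228] 360
top mug 0.61 [186, 107, 218, 147] world(z=0) [0.77  0.257] 773
top mug 0.42 [213, 152, 348, 232] world(z=0) [0.571 0.012] 8076
top stack 0.55 [379, 203, 426, 247] world(z=0) [ 0.466 -0.366] 2193
```

Run:
```python
import cv2
t=cv2.imread("pics/top.png")
cv2.imwrite("pics/topc.png",cv2.resize(t[90:330,110:440],None,fx=2.4,fy=2.4,interpolation=cv2.INTER_CUBIC))
s=cv2.imread("pics/scene.png")
cv2.imwrite("pics/scenec.png",cv2.resize(s[110:300,220:420],None,fx=3.1,fy=3.1,interpolation=cv2.INTER_CUBIC))
```

```text
(no output)
```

View pics/topc.png

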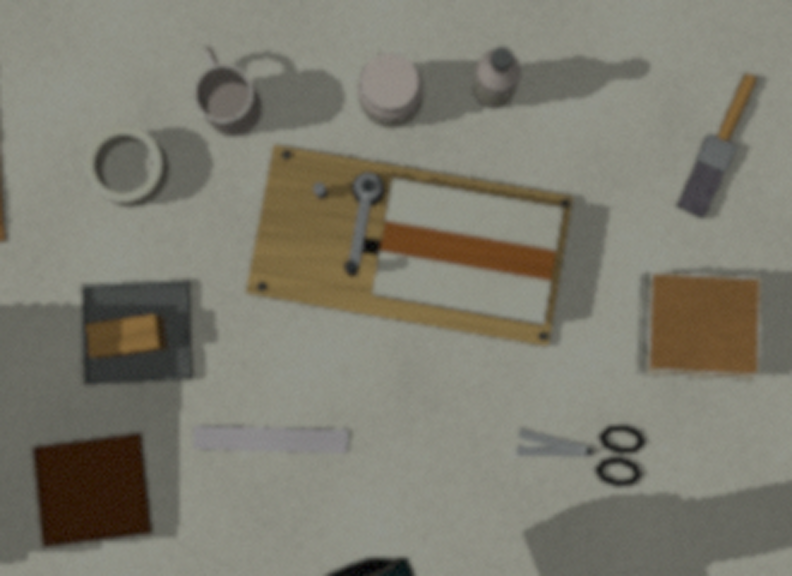

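View pics/scenec.png

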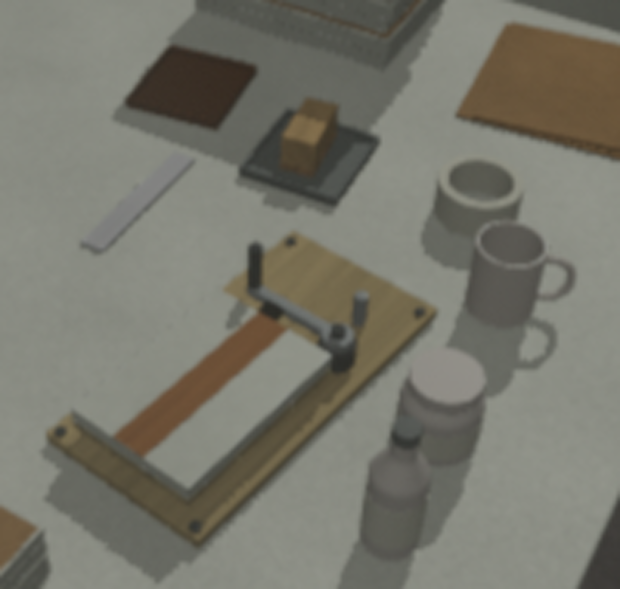

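The top crop shows the grey tray at crop (137,332), full image pixel (167,228), with the wooden block in it. The dark brown square at crop (93,490), full (149,294), is the tray look-alike. The jig's post is at crop (352,268), its pivot at (368,186) and the stop pin at (320,190). The scene crop shows the same layout: block at (305,140), post at (255,265).

Possible confusions, in full top pixels:
- **Tray:** grey at (167,228) or brown at (149,294). I choose the grey one, with the block in it.
- **Block:** only the one at (161,229).
- **Panel:** jig panel at (305,194) or the stack at (402,225). I choose the one in the jig.

Next I swing the wrist over for close looks.

Request:
{"fn": "drive_tool", "kwargs": {"rows": [[0,0,-7,0,0,-0.01,1],[0,0,-7,0,0,-0.01,1],[0,0,-7,0,0,-0.01,1],[0,0,-7,0,0,-0.01,1],[0,0,-7,0,0,-0.01,1],[0,0,-7,0,0,-0.01,1],[0,0,-7,0,0,-0.01,1],[0,0,-7,0,0,-0.01,1]]}}

```text
time: 2.27
tool_pos: [0.2776, -0.6152, 0.3118]
tcp_rot: [-2.396, -2.033, -0.0]
wrist_force: [-0.1, -0.3, -0.1]
width: 1.0
grip_force: 0.0
```

Request:
{"fn": "drive_tool", "kwargs": {"rows": [[0,0,-7,0,0,0,1],[0,0,-2.7,0,0,0,1],[0,0,0,0.034,0.011,0,1],[0,0,0,0.034,0.011,0,1],[0,0,0,0.034,0.011,0,1],[0,0,0,0.034,0.011,0,1],[0,0,0,0.034,0.011,0,1],[0,0,0,0.034,0.011,0,1]]}}

```text
time: 2.93
tool_pos: [0.3438, -0.4097, 0.3113]
tcp_rot: [2.222, 2.22, 0.0]
wrist_force: [0.8, 0.4, 0.3]
width: 1.0
grip_force: 0.0
```

Request:
{"fn": "drive_tool", "kwargs": {"rows": [[0,0,0,0.034,0.011,0,1],[0,0,0,0.034,0.011,0,1],[0,0,0,0.034,0.011,0,1],[0,0,0,0.034,0.011,0,1],[0,0,0,0.034,0.011,0,1],[0,0,0,0.034,0.011,0,1],[0,0,0,0.034,0.011,0,1],[0,0,0,0.034,0.011,0,1]]}}

```text
time: 3.6
tool_pos: [0.4319, -0.1377, 0.3117]
tcp_rot: [2.221, 2.22, 0.001]
wrist_force: [1.0, 0.6, 0.1]
width: 1.0
grip_force: 0.0
```

```bash
cat >> h.py <<'E'
def wrist(name=None):
    s=status.read_state();p=read_camera("wrist")
    T=np.eye(4);T[:3,:3]=R.from_rotvec(s["tcp_rot"]).as_matrix();T[:3,3]=s["tool_pos"]
    p["T"]=T@np.array(p["mount"])
    if name: save(p,name);np.savez("pics/"+name,T=p["T"],K=p["intrinsics"])
    return p
def wray(T,K,u,v):
    a=np.array([(u-K[0,2])/K[0,0],(v-K[1,2])/K[1,1]]);r=np.hypot(*a)
    d=np.array([a[0]/r*np.sin(r),-a[1]/r*np.sin(r),-np.cos(r)]) if r>0 else np.array([0,0,-1.])
    return T[:3,3],T[:3,:3]@d
def wat(T,K,u,v,z):
    o,d=wray(T,K,u,v);return o+d*(z-o[2])/d[2]
def wpix(T,K,X):
    c=T[:3,:3].T@(np.asarray(X,float)-T[:3,3]);th=np.arctan2(np.hypot(c[0],c[1]),-c[2]);ph=np.arctan2(-c[1],c[0])
    return K[0,2]+K[0,0]*th*np.cos(ph),K[1,2]+K[1,1]*th*np.sin(ph)
def rect(p,z,x0,x1,y0,y1,s=0.001):
    "overhead map at height z: row 0 = x1, col 0 = y1 (s m/px)"
    T,K=np.array(p["T"]),np.array(p["intrinsics"])
    xs=np.arange(x1,x0,-s);ys=np.arange(y1,y0,-s);X,Y=np.meshgrid(xs,ys,indexing="ij")
    c=(np.stack([X,Y,np.full_like(X,z)],-1)-T[:3,3])@T[:3,:3]
    th=np.arctan2(np.hypot(c[...,0],c[...,1]),-c[...,2]);ph=np.arctan2(-c[...,1],c[...,0])
    return cv2.remap(p["color"],(K[0,2]+K[0,0]*th*np.cos(ph)).astype("f4"),(K[1,2]+K[1,1]*th*np.sin(ph)).astype("f4"),cv2.INTER_CUBIC)
E
python3 - <<'E'
from h import *
p=wrist("w1");T,K=p["T"],np.array(p["intrinsics"])
print(np.round(p["mount"],3).tolist(),K.tolist())
for n,z in("jig",.015),("panel",.057),("post",.054),("holdarm",.054):
    for m in masks_of(p,n)[:2]:
        c,_=cv2.findContours(m["mask"].astype(np.uint8),0,2);c=max(c,key=cv2.contourArea)
        q=np.array([wat(T,K,*x[0],z)[:2] for x in c])
        r=cv2.minAreaRect((q*1000).astype(np.float32));print(n,round(m["score"],2),m["bbox"],r)
cv2.imwrite("pics/r1.png",cv2.cvtColor(rect(p,.057,.4,.75,-.25,.25),cv2.COLOR_RGB2BGR))
E
```

```text
[[0.001, 0.959, 0.283, 0.073], [1.0, -0.001, 0.0, 0.0], [0.001, 0.283, -0.959, -0.142], [0.0, 0.0, 0.0, 1.0]] [[325.19226210127806, 0.0, 275.51636859949184], [0.0, 325.19226210127806, 210.2697546815186], [0.0, 0.0, 1.0]]
jig 0.66 [282.3, 0.9, 449.8, 218.2] ((563.4462890625, -19.120849609375), (338.30322265625, 201.75794982910156), 80.39567565917969)
panel 0.56 [300.9, 17.6, 442.1, 209.9] ((555.595458984375, -61.223785400390625), (221.57383728027344, 155.7555694580078), 80.95307922363281)
panel 0.35 [281.3, 2.2, 450.0, 216.7] ((550.9765625, -23.328765869140625), (305.4759826660156, 181.4931640625), 80.3993911743164)
holdarm 0.97 [344.4, 0.0, 444.5, 41.5] ((588.804931640625, 67.22648620605469), (40.63109588623047, 134.82875061035156), 83.92060852050781)
```

View pics/r1.png

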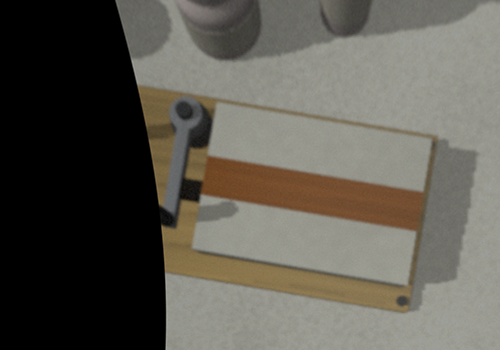

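Request:
{"fn": "drive_tool", "kwargs": {"rows": [[0,0,0,0.034,0,0,1],[0,0,0,0.034,0,0,1],[0,0,0,0.034,0,0,1],[0,0,0,0.034,0,0,1],[0,0,0,0.034,0,0,1],[0,0,0,0.034,0,0,1],[0,0,0,0.034,0,0,1],[0,0,0,0,0,0,1]]}}

```text
time: 4.52
tool_pos: [0.4319, 0.1019, 0.3114]
tcp_rot: [-2.218, -2.222, -0.003]
wrist_force: [-1.0, -0.7, -0.0]
width: 0.997
grip_force: 0.0
```

The rectified view (1 mm per pixel, height 0.057) shows the panel corners at about (217,100), (435,137), (410,286) and (192,250). That puts the seam centre near (0.557, -0.063) with yaw about -9.6°. The post foot is at (167,217) and the pivot at (186,111).

Run:
```python
from h import *
p=wrist("w2");T,K=p["T"],np.array(p["intrinsics"])
for n,z in("panel",.057),("post",.054),("holdarm",.054),("block",.055),("tray",.014):
    for m in masks_of(p,n)[:2]:
        c,_=cv2.findContours(m["mask"].astype(np.uint8),0,2);c=max(c,key=cv2.contourArea)
        q=np.array([wat(T,K,*x[0],z)[:2] for x in c])
        r=cv2.minAreaRect((q*1000).astype(np.float32));print(n,round(m["score"],2),m["bbox"],r)
a=rect(p,.057,.4,.75,-.25,.25);b=rect(p,.055,.35,.6,.2,.5)
w=np.zeros((600,500,3),np.uint8);w[:350]=a;w[350:600,:300]=b
cv2.imwrite("pics/r2.png",cv2.cvtColor(w,cv2.COLOR_RGB2BGR))
```

```text
panel 0.96 [296.8, 205.0, 431.6, 348.9] ((554.1387329101562, -57.59425354003906), (227.10630798339844, 155.42909240722656), 79.9673080444336)
post 0.9 [345.1, 184.3, 436.8, 216.6] ((588.8812255859375, 68.4319839477539), (41.640533447265625, 133.52481079101562), 84.97148895263672)
post 0.51 [454.3, 269.5, 519.1, 342.5] ((821.7130126953125, -123.72731018066406), (53.924720764160156, 248.79270935058594), 55.32181167602539)
holdarm 0.8 [344.0, 182.6, 436.8, 217.8] ((588.737548828125, 67.73953247070312), (42.91970443725586, 133.6919708251953), 85.04999542236328)
block 0.84 [274.9, 1.8, 306.6, 12.1] ((450.6915588378906, 318.5369567871094), (41.677330017089844, 14.02989387512207), 1.4007476568222046)
block 0.63 [416.7, 405.2, 434.3, 413.2] ((739.6337890625, -361.1318054199219), (14.834056854248047, 55.558753967285156), 56.607879638671875)
tray 0.79 [110.9, 0.0, 176.5, 17.6] ((241.78546142578125, 345.4592590332031), (26.350658416748047, 99.51686096191406), 80.11984252929688)
tray 0.77 [242.2, 0.0, 341.6, 33.4] ((455.66693115234375, 317.8134765625), (129.54598999023438, 50.55380630493164), 1.5330746173858643)
```

View pics/r2.png

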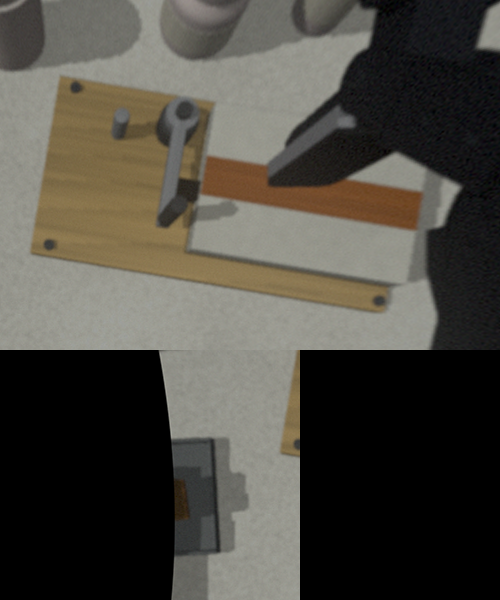

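Request:
{"fn": "drive_tool", "kwargs": {"rows": [[0,0,0,0.03,0,0,1],[0,0,0,0.03,0,0,1],[0,0,0,0.03,0,0,1],[0,0,0,0.03,0,0,1],[0,0,0,0.03,0,0,1],[0,0,0,0.03,0,0,1],[0,0,0,0,0,0,1],[0,0,0,0,0,0,1]]}}

```text
time: 5.48
tool_pos: [0.4323, 0.2784, 0.3109]
tcp_rot: [2.221, 2.221, -0.002]
wrist_force: [-0.0, -1.2, -0.4]
width: 1.001
grip_force: 0.0
```

The second view agrees: strip end at (204,157)–(201,197), post foot at (165,220), pivot at (182,110) and stop pin at (120,130). The post foot is then about (0.530, 0.085), and the two views of the panel agree to about 2 mm, so the height is right. The tray's edge appears at the lower left. Now the block.

Run:
```python
from h import *
p=wrist("w3");T,K=p["T"],np.array(p["intrinsics"])
for n,z in("block",.055),("tray",.014):
    for m in masks_of(p,n)[:2]:
        c,_=cv2.findContours(m["mask"].astype(np.uint8),0,2);c=max(c,key=cv2.contourArea)
        q=np.array([wat(T,K,*x[0],z)[:2] for x in c])
        r=cv2.minAreaRect((q*1000).astype(np.float32));print(n,round(m["score"],2),m["bbox"],r)
a=rect(p,.055,.36,.56,.25,.5,.0008)
b=rect(p,.014,.36,.56,.25,.5,.0008)
cv2.imwrite("pics/r3.png",cv2.cvtColor(np.hstack([a,b]),cv2.COLOR_RGB2BGR))
```

```text
block 0.66 [265.0, 62.8, 312.0, 138.6] ((446.85723876953125, 374.6387939453125), (45.137691497802734, 89.44410705566406), 7.45817756652832)
tray 0.87 [97.9, 21.0, 202.6, 131.4] ((252.46701049804688, 419.7581787109375), (134.37838745117188, 140.93606567382812), 7.721707344055176)
tray 0.57 [239.2, 51.9, 338.7, 157.9] ((453.33367919921875, 367.8419189453125), (130.0794677734375, 139.7943115234375), 2.652759313583374)
```

View pics/r3.png

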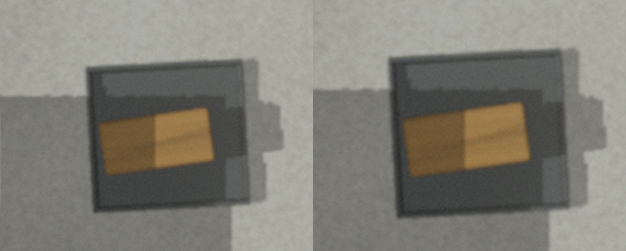

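Request:
{"fn": "drive_tool", "kwargs": {"rows": [[0,0,0,0.03,0.003,0,1],[0,0,0,0.03,0.003,0,1],[0,0,0,0.03,0.003,0,1],[0,0,0,0.02,0.003,0,1],[0,0,0,0,0,0,1],[0,0,0,0,0,0,1]]}}

```text
time: 6.13
tool_pos: [0.4443, 0.3879, 0.311]
tcp_rot: [2.222, 2.22, -0.002]
wrist_force: [-0.4, -1.1, -0.3]
width: 1.003
grip_force: 0.0
```

Run:
```python
from h import *
p=wrist("w4");T,K=p["T"],np.array(p["intrinsics"])
for n,z in("block",.055),("tray",.014):
    for m in masks_of(p,n)[:2]:
        c,_=cv2.findContours(m["mask"].astype(np.uint8),0,2);c=max(c,key=cv2.contourArea)
        q=np.array([wat(T,K,*x[0],z)[:2] for x in c])
        r=cv2.minAreaRect((q*1000).astype(np.float32));print(n,round(m["score"],2),m["bbox"],r)
a=rect(p,.055,.36,.56,.25,.5,.0008)
b=rect(p,.014,.36,.56,.25,.5,.0008)
cv2.imwrite("pics/r4.png",cv2.cvtColor(np.hstack([a,b]),cv2.COLOR_RGB2BGR))
print(status.read_state()["tool_pos"],status.read_state()["tcp_rot"])
```

```text
block 0.81 [254.9, 146.0, 298.4, 223.2] ((447.0608215332031, 377.6363830566406), (44.86015319824219, 93.28264617919922), 7.013939380645752)
block 0.59 [229.7, 133.3, 327.7, 233.9] ((452.4281005859375, 376.38446044921875), (118.2435531616211, 128.67283630371094), 1.4418847560882568)
tray 0.86 [231.6, 130.7, 327.7, 233.7] ((453.4943542480469, 368.76300048828125), (130.0405731201172, 143.26467895507812), 2.8651201725006104)
tray 0.65 [93.9, 97.1, 194.6, 202.8] ((253.1896514892578, 419.92169189453125), (133.75765991210938, 144.08566284179688), 7.699207782745361)
[0.44417827 0.38705429 0.31143297] [ 2.22328575e+00  2.21895662e+00 -4.33774813e-04]
```

View pics/r4.png

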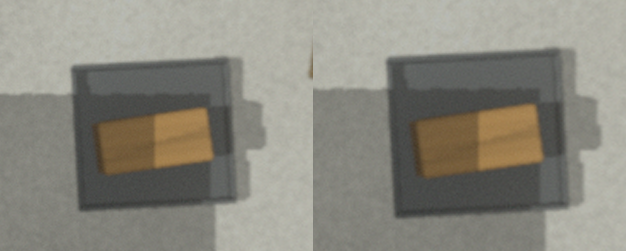

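In both views (0.8 mm per pixel) the block's top, left half of the map, has corners at about (101,124), (210,108), (214,158) and (106,173). That gives a centre of (0.447, 0.3745), yaw about +7° and top at 0.055. The grey tray is centred near (0.4535, 0.368). This is the right block and the right tray, so I grasp now.

Request:
{"fn": "drive_tool", "kwargs": {"rows": [[0,0,0,-0.0125,0.003,0,1],[0,0,-7,0,0,0,1],[0,0,0,0,0,0.04,1],[0,0,0,0,0,0.04,1],[0,0,0,0,0,0.04,1],[0,0,0,0,0,0.04,1],[0,0,0,0,0,0.04,1],[0,0,0,0,0,0.03,1]]}}

```text
time: 6.95
tool_pos: [0.4458, 0.3732, 0.0784]
tcp_rot: [-2.083, -2.351, 0.005]
wrist_force: [0.8, 0.5, -0.8]
width: 0.999
grip_force: 0.0
```

Request:
{"fn": "drive_tool", "kwargs": {"rows": [[0,0,0,0,0,0.02,1],[0,0,0,0,0,0.02,1],[0,0,0,0,0,0.02,1],[0,0,0,0,0,0.005,1],[0,0,0,0,0,0,1],[0,0,0,0,0,0,1]]}}

```text
time: 7.45
tool_pos: [0.4474, 0.3755, 0.0171]
tcp_rot: [2.083, 2.352, 0.001]
wrist_force: [0.1, 0.1, 0.6]
width: 1.002
grip_force: 0.0
```

Request:
{"fn": "drive_tool", "kwargs": {"rows": [[0,0,0,0,0,0,0],[0,0,0,0,0,0,0],[0,0,0,0,0,0,0],[0,0,0,0,0,0,0],[0,0,0,0,0,0,0],[0,0,0,0,0,0,0],[0,0,0,0,0,0,0],[0,0,0,0,0,0,0]], "force": 70}}

```text
time: 8.12
tool_pos: [0.448, 0.377, 0.0178]
tcp_rot: [2.081, 2.352, 0.004]
wrist_force: [0.9, -0.2, 5.5]
width: 0.503
grip_force: 72.0
```

Request:
{"fn": "drive_tool", "kwargs": {"rows": [[0,0,0,0,0,-0.01,0],[0,0,0,0,0,-0.02,0],[0,0,0,0,0,-0.03,0],[0,0,3.3,0,0,-0.03,0],[0,0,3.3,0,0,-0.03,0],[0,0,3.3,0,0,-0.03,0],[0,0,3.3,0,0,0,0],[0,0,3.4,0,0,0,0]]}}

```text
time: 8.78
tool_pos: [0.4481, 0.3773, 0.1698]
tcp_rot: [2.402, 2.024, 0.008]
wrist_force: [-0.3, -0.9, -2.9]
width: 0.506
grip_force: 71.4
```

Request:
{"fn": "drive_tool", "kwargs": {"rows": [[0,0,0,0,0,0,0],[0,0,0,0,0,0,0]]}}

```text
time: 8.95
tool_pos: [0.4462, 0.3757, 0.166]
tcp_rot: [-2.398, -2.029, 0.002]
wrist_force: [-0.3, -0.2, -1.3]
width: 0.503
grip_force: 71.3
```

Run:
```python
from h import *
p=wrist("w5");s=status.read_state();print(s["tool_pos"],s["tcp_rot"],s["wrist_force"])
cv2.imwrite("pics/w5c.png",cv2.cvtColor(p["color"],cv2.COLOR_RGB2BGR)[60:360,120:440])
q=read_camera("scene");save(q,"s5")
# strip: fit from w1, w2 by colour and panel-edge fit, height .057
for n in("w1","w2"):
    im=cv2.cvtColor(cv2.imread(f"pics/{n}.png"),cv2.COLOR_BGR2RGB);d=np.load(f"pics/{n}.npz")
    g=rect(dict(T=d["T"],intrinsics=d["K"],color=im),.057,.45,.68,-.2,.08)
    h=cv2.cvtColor(g,cv2.COLOR_RGB2HSV);m=((h[...,1]>130)&(h[...,0]<14)&(h[...,2]>50)).astype(np.uint8)
    m=cv2.morphologyEx(m,cv2.MORPH_OPEN,np.ones((5,5)))
    c,_=cv2.findContours(m,0,2);c=max(c,key=cv2.contourArea);r=cv2.minAreaRect(c)
    print(n,"centre",.68-r[0][1]/1000,.08-r[0][0]/1000,r[1],r[2])
```

```text
[0.44616474 0.37570372 0.16563257] [-2.39802826 -2.02937182  0.00262805] [-0.25651916 -0.86564051 -1.47974947]
w1 centre 0.5645 -0.09549999999999999 (7.0, 9.0) 90.0
w2 centre 0.53 -0.132 (6.0, 8.0) 90.0
```

View pics/w5c.png

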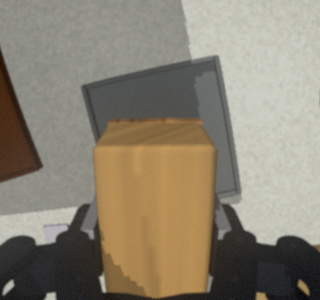

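The wrist crop shows the block held squarely between the fingers, with the tray behind it at (160,130). I refine the strip's position with a looser colour threshold.

Run:
```python
from h import *
for n in("w1","w2"):
    im=cv2.cvtColor(cv2.imread(f"pics/{n}.png"),cv2.COLOR_BGR2RGB);d=np.load(f"pics/{n}.npz")
    g=rect(dict(T=d["T"],intrinsics=d["K"],color=im),.057,.45,.68,-.2,.08).astype(float)
    m=((g[...,0]-g[...,2]>55)&(g[...,0]>1.55*g[...,1])).astype(np.uint8)
    m=cv2.morphologyEx(m,cv2.MORPH_OPEN,np.ones((5,5)))
    c,_=cv2.findContours(m,0,2);c=max(c,key=cv2.contourArea);r=cv2.minAreaRect(c)
    print(n,g[107,100],"centre",.68-r[0][1]/1000,.08-r[0][0]/1000,r[1],r[2])
```

```text
w1 [112.  73.  43.] centre 0.558 0.0345 (4.0, 5.0) 90.0
w2 [55. 53. 48.] centre 0.5555000000000001 -0.15599999999999997 (5.0, 10.0) 90.0
```

Run:
```python
from h import *
for n in("w1","w2"):
    im=cv2.cvtColor(cv2.imread(f"pics/{n}.png"),cv2.COLOR_BGR2RGB);d=np.load(f"pics/{n}.npz")
    g=rect(dict(T=d["T"],intrinsics=d["K"],color=im),.057,.45,.68,-.2,.08).astype(float)
    o=g[137,60];print(n,o,g[137,200])   # x=.543.. 
    # strip colour profile along x at several y columns
    for y in(.03,.015,-.1,-.13,-.16):
        col=int((.08-y)*1000);pr=g[:,col,0]/(g[:,col,2]+1);i=np.nonzero(pr>1.9)[0]
        i=i[(i>60)&(i<190)];print(y,(.68-i.min()/1000,.68-i.max()/1000,len(i)) if len(i) else None)
    row=g[:, :, 0]/(g[:,:,2]+1)
    for x in(.565,.56,.555,.55,.545):
        i=np.nonzero(row[int((.68-x)*1000)]>1.9)[0];print(" x",x,round(.08-i.min()/1000,3),round(.08-i.max()/1000,3)) if len(i) else 0
```

```text
w1 [113. 116. 106.] [113.  78.  51.]
0.03 (np.float64(0.5910000000000001), np.float64(0.554), 38)
0.015 (np.float64(0.5880000000000001), np.float64(0.552), 37)
-0.1 (np.float64(0.5690000000000001), np.float64(0.533), 37)
-0.13 (np.float64(0.5640000000000001), np.float64(0.527), 38)
-0.16 (np.float64(0.558), np.float64(0.522), 37)
 x 0.565 0.049 -0.123
 x 0.56 0.05 -0.153
 x 0.555 0.037 -0.172
 x 0.55 0.006 -0.171
 x 0.545 -0.024 -0.171
w2 [111. 112. 100.] [111.  73.  40.]
0.03 (np.float64(0.5910000000000001), np.float64(0.555), 37)
0.015 (np.float64(0.5880000000000001), np.float64(0.552), 37)
-0.1 (np.float64(0.5690000000000001), np.float64(0.533), 37)
-0.13 (np.float64(0.5630000000000001), np.float64(0.528), 36)
-0.16 (np.float64(0.558), np.float64(0.522), 37)
 x 0.565 0.047 -0.123
 x 0.56 0.048 -0.153
 x 0.555 0.034 -0.17
 x 0.55 0.003 -0.169
 x 0.545 -0.025 -0.168
```

Request:
{"fn": "drive_tool", "kwargs": {"rows": [[0,0,0.3,-0.029,0.015,0,0],[0,0,0,-0.029,0.015,0,0],[0,0,0,-0.029,0.015,0,0],[0,0,0,-0.029,0.015,0,0],[0,0,0,-0.029,0.015,0,0],[0,0,0,-0.029,0.015,0,0],[0,0,0,-0.029,0.015,0,0],[0,0,0,-0.029,0.015,0,0]]}}

```text
time: 9.72
tool_pos: [0.525, 0.1254, 0.1656]
tcp_rot: [-2.403, -2.022, 0.002]
wrist_force: [0.0, -0.3, -1.7]
width: 0.506
grip_force: 71.4
```

Request:
{"fn": "drive_tool", "kwargs": {"rows": [[0,0,0,-0.029,0.015,0,0],[0,0,0,-0.029,0.015,0,0],[0,0,0,-0.029,0.015,0,0],[0,0,0,-0.02,0.01,0,0],[0,0,0,-0.01,0.006,0,0],[0,0,0,0,0,0,0],[0,0,0,0,0,0,0],[0,0,0,0,0,0,0]]}}

```text
time: 10.38
tool_pos: [0.5647, 0.0023, 0.1658]
tcp_rot: [-2.403, -2.021, 0.001]
wrist_force: [-0.8, 0.4, -0.9]
width: 0.512
grip_force: 71.4
```

Request:
{"fn": "drive_tool", "kwargs": {"rows": [[0,0,0,-0.0015,0.003,0.02,0],[0,0,0,0,0,0.03,0],[0,0,0,0,0,0.03,0],[0,0,0,0,0,0.008,0],[0,0,0,0,0,0,0],[0,0,0,0,0,0,0],[0,0,0,0,0,0,0],[0,0,0,0,0,0,0]]}}

```text
time: 11.05
tool_pos: [0.5698, -0.0005, 0.0807]
tcp_rot: [2.403, 2.02, 0.005]
wrist_force: [-0.2, -0.2, -1.3]
width: 0.502
grip_force: 71.5
```

Request:
{"fn": "drive_tool", "kwargs": {"rows": [[0,0,0,0,0,0.002,0],[0,0,0,0,0,0.002,0],[0,0,0,0,0,0.002,0],[0,0,0,0,0,0,0],[0,0,0,0,0,0,0]]}}

```text
time: 11.47
tool_pos: [0.5677, -0.0008, 0.0721]
tcp_rot: [-2.405, -2.021, 0.001]
wrist_force: [1.1, 0.2, -1.2]
width: 0.506
grip_force: 71.5
```

Run:
```python
from h import *
s=status.read_state();print(s["tool_pos"],s["tcp_rot"],s["wrist_force"],s["torque"])
```

```text
[ 0.56769047 -0.00081158  0.07209618] [-2.40509765e+00 -2.02064326e+00  5.21643843e-04] [ 1.09537441  0.22682894 -1.2238137 ] [-0.02907154 -0.01275233 -0.00410273]
```

Request:
{"fn": "drive_tool", "kwargs": {"rows": [[0,0,0,0,0,0.002,0],[0,0,0,0,0,0.002,0],[0,0,0,0,0,0.001,0],[0,0,0,0,0,0,0],[0,0,0,0,0,0,0]]}}

```text
time: 11.88
tool_pos: [0.5682, -0.0008, 0.0678]
tcp_rot: [2.405, 2.021, 0.0]
wrist_force: [-1.1, -0.3, 3.6]
width: 0.503
grip_force: 71.9
```

Request:
{"fn": "drive_tool", "kwargs": {"rows": [[0,0,0,0,0,0.001,0],[0,0,0,0,0,0,0],[0,0,0,0,0,0,0]]}}

```text
time: 12.13
tool_pos: [0.5683, -0.0008, 0.0667]
tcp_rot: [2.405, 2.021, 0.001]
wrist_force: [-1.9, -0.6, 4.4]
width: 0.508
grip_force: 72.1
```

Request:
{"fn": "drive_tool", "kwargs": {"rows": [[0,0,0,0,0,0.001,0],[0,0,0,0,0,0.0005,0],[0,0,0,0,0,0,0],[0,0,0,0,0,0,0]]}}

```text
time: 12.47
tool_pos: [0.5683, -0.0008, 0.0654]
tcp_rot: [2.405, 2.021, 0.001]
wrist_force: [-1.7, -1.1, 7.1]
width: 0.508
grip_force: 72.3
```

Request:
{"fn": "drive_tool", "kwargs": {"rows": [[0,0,0,-0.007,0,0,0],[0,0,0,-0.007,0,0,0],[0,0,0,-0.007,0,0,0],[0,0,0,-0.007,0,0,0],[0,0,0,-0.007,0,0,0],[0,0,0,-0.007,0,0,0]]}}

```text
time: 12.97
tool_pos: [0.5622, -0.0415, 0.0659]
tcp_rot: [2.405, 2.02, 0.005]
wrist_force: [1.2, 2.8, 5.7]
width: 0.502
grip_force: 72.3
```

Request:
{"fn": "drive_tool", "kwargs": {"rows": [[0,0,0,-0.007,0,0.0003,0],[0,0,0,-0.007,0,0,0],[0,0,0,-0.007,0,0,0],[0,0,0,-0.007,0,0,0],[0,0,0,-0.007,0,0,0],[0,0,0,-0.007,0,0,0]]}}

```text
time: 13.47
tool_pos: [0.555, -0.083, 0.0656]
tcp_rot: [2.405, 2.02, 0.005]
wrist_force: [1.2, 3.5, 5.7]
width: 0.503
grip_force: 72.4
```

Request:
{"fn": "drive_tool", "kwargs": {"rows": [[0,0,0,-0.007,0,0,0],[0,0,0,-0.007,0,0,0],[0,0,0,-0.007,0,0,0],[0,0,0,-0.007,0,0,0],[0,0,0,-0.007,0,0,0],[0,0,0,-0.004,0,0,0],[0,0,0,0,0,0,0],[0,0,0,0,0,0,0]]}}

```text
time: 14.13
tool_pos: [0.5481, -0.1224, 0.0656]
tcp_rot: [2.404, 2.019, 0.003]
wrist_force: [-0.4, -0.7, 6.8]
width: 0.505
grip_force: 72.3
```

Request:
{"fn": "drive_tool", "kwargs": {"rows": [[0,0,0,0,0,-0.01,0],[0,0,0,0,0,-0.03,0],[0,0,0,0,0,-0.03,0],[0,0,0,0,0,-0.03,0],[0,0,0,0.02,-0.008,-0.005,0],[0,0,0,0.033,-0.0125,0,0],[0,0,0,0.033,-0.0125,0,0],[0,0,0,0.033,-0.0125,0,0]]}}

```text
time: 14.8
tool_pos: [0.5215, 0.0042, 0.1695]
tcp_rot: [-2.406, -2.019, 0.0]
wrist_force: [0.2, 0.3, -1.8]
width: 0.504
grip_force: 71.5
```

Request:
{"fn": "drive_tool", "kwargs": {"rows": [[0,0,0,0.033,-0.0125,0,0],[0,0,0,0.033,-0.0125,0,0],[0,0,0,0.033,-0.0125,0,0],[0,0,0,0.033,-0.0125,0,0],[0,0,0,0.033,-0.0125,0,0],[0,0,0,0.033,-0.0125,0,0],[0,0,0,0.033,-0.0125,0,0],[0,0,0,0.033,-0.0125,0,0]]}}

```text
time: 15.47
tool_pos: [0.468, 0.2819, 0.169]
tcp_rot: [-2.405, -2.021, 0.002]
wrist_force: [1.1, 0.1, -3.2]
width: 0.509
grip_force: 71.5
```

Request:
{"fn": "drive_tool", "kwargs": {"rows": [[0,0,0,0.033,-0.0125,0,0],[0,0,0,0.033,-0.0125,0,0],[0,0,0,0.018,-0.007,0,0],[0,0,-6.5,0,0,0,0],[0,0,-6.5,0,0,0,0],[0,0,0,0,0,0,0],[0,0,0,0,0,0,0]]}}

```text
time: 16.05
tool_pos: [0.4517, 0.3685, 0.1688]
tcp_rot: [-2.164, -2.277, 0.002]
wrist_force: [1.1, 0.7, -1.6]
width: 0.508
grip_force: 71.4
```

Request:
{"fn": "drive_tool", "kwargs": {"rows": [[0,0,0,0,0,0.03,0],[0,0,0,0,0,0.035,0],[0,0,0,0,0,0.035,0],[0,0,0,0,0,0.025,0],[0,0,0,0,0,0.01,0],[0,0,0,0,0,0,0],[0,0,0,0,0,0,0]]}}

```text
time: 16.63
tool_pos: [0.4526, 0.3686, 0.0348]
tcp_rot: [-2.163, -2.278, 0.0]
wrist_force: [0.2, -0.2, -1.7]
width: 0.509
grip_force: 71.6
```

Request:
{"fn": "drive_tool", "kwargs": {"rows": [[0,0,0,0,0,0.004,0],[0,0,0,0,0,0.004,0],[0,0,0,0,0,0.004,0],[0,0,0,0,0,0.002,0],[0,0,0,0,0,0,0],[0,0,0,0,0,0,0]]}}

```text
time: 17.13
tool_pos: [0.4523, 0.3687, 0.0206]
tcp_rot: [-2.161, -2.28, -0.0]
wrist_force: [-0.3, -0.4, -1.5]
width: 0.502
grip_force: 71.6
```

Request:
{"fn": "drive_tool", "kwargs": {"rows": [[0,0,0,0,0,0.0015,0],[0,0,0,0,0,0.0015,0],[0,0,0,0,0,0,0],[0,0,0,0,0,0,0]]}}

```text
time: 17.47
tool_pos: [0.4527, 0.369, 0.0179]
tcp_rot: [2.161, 2.28, 0.001]
wrist_force: [-0.6, -0.4, 0.9]
width: 0.509
grip_force: 71.6
```

Request:
{"fn": "drive_tool", "kwargs": {"rows": [[0,0,0,0,0,0,1],[0,0,0,0,0,0,1],[0,0,0,0,0,0,1],[0,0,0,0,0,0,1],[0,0,0,0,0,0,1],[0,0,0,0,0,0,1],[0,0,0,0,0,0,1]]}}

```text
time: 18.05
tool_pos: [0.4523, 0.3687, 0.0175]
tcp_rot: [-2.161, -2.28, 0.0]
wrist_force: [-0.0, 0.1, -0.3]
width: 0.996
grip_force: 0.0
```

Request:
{"fn": "drive_tool", "kwargs": {"rows": [[0,0,0,0,0,-0.01,1],[0,0,0,0,0,-0.02,1],[0,0,0,0,0,-0.04,1],[0,0,0,0,0,-0.04,1],[0,0,0,0,0,-0.04,1],[0,0,0,0,0,-0.04,1],[0,0,0,0,0,0,1],[0,0,0,0,0,0,1]]}}

```text
time: 18.72
tool_pos: [0.4545, 0.3703, 0.2128]
tcp_rot: [2.16, 2.279, 0.014]
wrist_force: [-0.6, -0.4, 0.4]
width: 0.997
grip_force: 0.0
```

Run:
```python
from h import *
p=wrist("w6");T,K=p["T"],np.array(p["intrinsics"])
for n,z in("block",.055),("tray",.014):
    for m in masks_of(p,n)[:2]:
        c,_=cv2.findContours(m["mask"].astype(np.uint8),0,2);c=max(c,key=cv2.contourArea)
        q=np.array([wat(T,K,*x[0],z)[:2] for x in c])
        r=cv2.minAreaRect((q*1000).astype(np.float32));print(n,round(m["score"],2),r)
s=status.read_state();print(s["tool_pos"],s["tcp_rot"],s["q"])
# post/pivot geometry
S=np.array([.557,-.061]);a=np.radians(-9.8);jx=np.array([np.cos(a),np.sin(a)]);jy=np.array([-np.sin(a),np.cos(a)])
d=[np.load(f"pics/{n}.npz") for n in("w1","w2")]
piv=S+.140*jy+.059*jx;print("piv guess",piv)
q=read_camera("top");save(q,"top6")
for n in("post","holdarm"):
    for m in masks_of(q,n)[:2]: print(n,m["score"],m["bbox"])
a=rect(p,.055,.36,.56,.25,.5,.0008)
im=cv2.cvtColor(cv2.imread("pics/w2.png"),cv2.COLOR_BGR2RGB)
b=rect(dict(T=d[1]["T"],intrinsics=d[1]["K"],color=im),.054,.48,.68,.03,.18,.0005)
w=np.zeros((400,640,3),np.uint8);w[:250,:313]=a[:250,:313];w[:400,320:620]=b[:400,:300]
cv2.imwrite("pics/r6.png",cv2.cvtColor(w,cv2.COLOR_RGB2BGR))
```

```text
block 0.79 ((452.82330322265625, 369.74951171875), (43.625823974609375, 92.76009368896484), 3.912501811981201)
tray 0.88 ((453.5872802734375, 368.2936706542969), (130.77003479003906, 141.837158203125), 2.933213472366333)
tray 0.62 ((253.2357635498047, 420.90203857421875), (135.9891357421875, 139.83148193359375), 7.8703813552856445)
[0.45140179 0.36798994 0.20623224] [-2.16066967 -2.28003215  0.00379642] [ 6.41189495e-01  1.08889504e-01  1.83339482e+00 -1.24164378e-05
  1.20175932e+00  5.87448541e-01]
piv guess [0.6389684  0.06691475]
post 0.69 [254.1, 162.0, 269.3, 205.0]
holdarm 0.57 [253.5, 163.8, 269.1, 202.5]
```

View pics/r6.png

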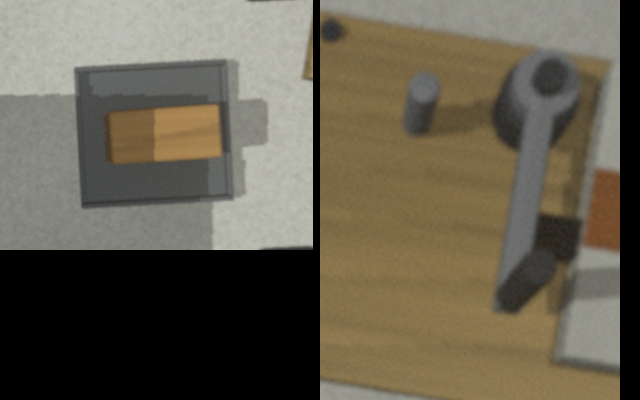

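The left map shows the block flat and near the tray's centre, spanning (106–222, 104–163). The right map, at height 0.054, shows the post foot at (510,298), about (0.531, 0.085), and the pivot at (548,75). The stop pin's top is at (425,88). By geometry the post ends at about (0.606, 0.172), and the pin's place agrees with a 1.1 rad stop. I now go over the post with the fingers turned across the arm.

Request:
{"fn": "drive_tool", "kwargs": {"rows": [[0,0,0,-0.032,0.007,0,0.4],[0,0,0,-0.032,0.007,0,0.4],[0,0,0,-0.032,0.007,0,0.4],[0,0,0,-0.032,0.007,0,0.4],[0,0,0,-0.032,0.007,0,0.4],[0,0,0,-0.032,0.007,0,0.4],[0,0,0,-0.032,0.007,0,0.4],[0,0,0,-0.032,0.007,0,0.4]], "force": 60}}

```text
time: 19.68
tool_pos: [0.5214, 0.1144, 0.206]
tcp_rot: [-2.16, -2.279, 0.003]
wrist_force: [1.8, -0.1, -0.7]
width: 0.4
grip_force: 0.0
```

Request:
{"fn": "drive_tool", "kwargs": {"rows": [[0,0,0,-0.03,0.008,0,0.4],[0,0,-7,0,0,0,0.4],[0,0,-7,0,0,0,0.4],[0,0,-7,0,0,0,0.4],[0,0,-7,0,0,0,0.4],[0,0,-7,0,0,0,0.4],[0,0,-7,0,0,0,0.4],[0,0,-7,0,0,0,0.4]]}}

```text
time: 20.35
tool_pos: [0.5308, 0.0864, 0.2059]
tcp_rot: [-1.011, -2.972, 0.002]
wrist_force: [-0.8, 0.2, 0.1]
width: 0.401
grip_force: 0.0
```

Request:
{"fn": "drive_tool", "kwargs": {"rows": [[0,0,-7,0,0,0,0.4],[0,0,-7,0,0,0,0.4],[0,0,-7,0,0,0,0.4],[0,0,-7,0,0,0,0.4],[0,0,0,0,0,0,0.4],[0,0,0,0,0,0,0.4],[0,0,0,0,0,0,0.4]]}}

```text
time: 20.93
tool_pos: [0.5312, 0.0865, 0.2067]
tcp_rot: [-0.276, -3.128, 0.0]
wrist_force: [-0.5, 0.7, 0.2]
width: 0.401
grip_force: 0.0
```

```bash
cat >> h.py <<'E'
def togo(x,y):
    s=status.read_state();M=R.from_rotvec(s["tcp_rot"]).as_matrix();t=s["tool_pos"]
    print("tcp",np.round(t,4),"psi",round(np.degrees(np.arctan2(M[1,0],M[0,0])),2),"w",round(s["width"],3),"F",np.round(s["wrist_force"],1),"grip",s["grip_force"],"tool shift",np.round(M.T@np.array([x-t[0],y-t[1],0]),4))
E
python3 -c "
from h import *
togo(.5306,.0857)
p=wrist('w7');T,K=p['T'],np.array(p['intrinsics'])
for z in(.054,.11): print(wpix(T,K,[.5306,.0857,z]))
for m in masks_of(p,'post')[:2]: print(m['score'],m['bbox'])
cv2.imwrite('pics/w7c.png',cv2.resize(cv2.cvtColor(p['color'],cv2.COLOR_RGB2BGR)[100:400,120:440],None,fx=2,fy=2)[:600])
"
```

```text
tcp [0.5312 0.0865 0.2067] psi 169.91 w 0.401 F [-0.5  0.7  0.2] grip 0.0 tool shift [ 0.0004 -0.0009  0.    ]
(np.float64(273.90963917801156), np.float64(194.47097777234669))
(np.float64(273.58923003237237), np.float64(211.66560303190658))
0.8 [241.4, 189.9, 287.1, 309.3]
```

View pics/w7c.png

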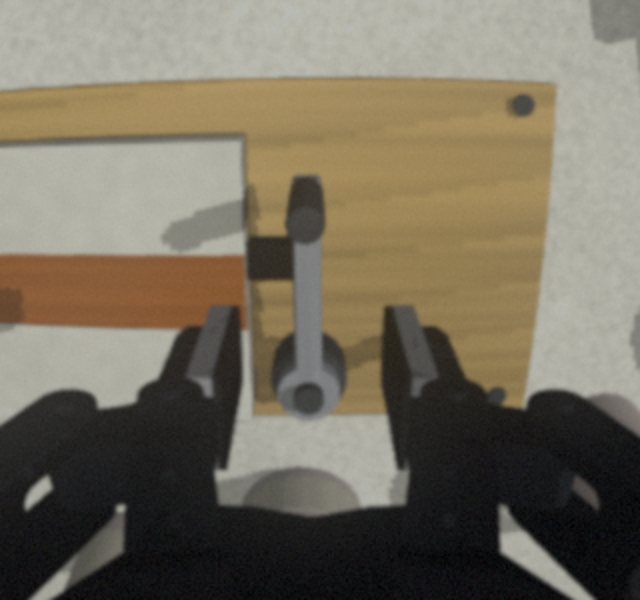

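The post's top shows at crop (305,223), full (272.5, 211.5), and I predicted (273.6, 211.7). So the post's position is right and the fingers straddle it. I descend.

Request:
{"fn": "drive_tool", "kwargs": {"rows": [[0,0,0,0,-0.001,0.025,0.4],[0,0,0,0,0,0.025,0.4],[0,0,0,0,0,0.025,0.4],[0,0,0,0,0,0.025,0.4],[0,0,0,0,0,0.025,0.4],[0,0,0,0,0,0.014,0.4],[0,0,0,0,0,0,0.4],[0,0,0,0,0,0,0.4]]}}

```text
time: 21.7
tool_pos: [0.5306, 0.0855, 0.0677]
tcp_rot: [-0.273, -3.127, 0.001]
wrist_force: [0.0, -0.8, 0.5]
width: 0.402
grip_force: 0.0
```

```bash
python3 -c "
from h import *
togo(.5306,.0857)
# arc rows, 18 rows of 3.5 deg: tool-frame chord (shift before turn)
t=np.radians(3.5);print('per row lateral',.11*np.sin(t),'radial',.11*(1-np.cos(t)))
"
```

```text
tcp [0.5306 0.0855 0.0677] psi 170.03 w 0.402 F [ 0.  -0.8  0.5] grip 0.0 tool shift [ 0.      0.0002 -0.    ]
per row lateral 0.0067153393488342565 radial 0.0002051721735946388
```

Request:
{"fn": "drive_tool", "kwargs": {"rows": [[0,0,0,0,0,0,0.24],[0,0,0,0,0,0,0.24],[0,0,0,0,0,0,0.24],[0,0,3.5,-0.0002,0.0067,0,0.24],[0,0,3.5,-0.0002,0.0067,0,0.24],[0,0,3.5,-0.0002,0.0067,0,0.24],[0,0,3.5,-0.0002,0.0067,0,0.24],[0,0,0,0,0,0,0.24]]}}

```text
time: 22.37
tool_pos: [0.5407, 0.1109, 0.07]
tcp_rot: [0.651, 3.07, -0.001]
wrist_force: [-0.4, -5.3, 2.5]
width: 0.239
grip_force: 2.3
```

```bash
cat >> h.py <<'E'
def arc():
    s=status.read_state();d=s["tool_pos"][:2]-np.array([.639,.067]);print("radius",np.hypot(*d),"swing deg",170.2-np.degrees(np.arctan2(d[1],d[0])));togo(.6065,.172)
E
python3 -c "from h import *;arc()"
```

```text
radius 0.10770202687103028 swing deg 14.257726708751392
tcp [0.5407 0.1109 0.07  ] psi 156.05 w 0.239 F [-0.4 -5.3  2.5] grip 2.334662228822708 tool shift [-0.0354  0.0826  0.0001]
```

Request:
{"fn": "drive_tool", "kwargs": {"rows": [[0,0,3.5,0.0003,0.0067,0,0.24],[0,0,3.5,0.0003,0.0067,0,0.24],[0,0,3.5,0.0003,0.0067,0,0.24],[0,0,3.5,0.0003,0.0067,0,0.24],[0,0,3.5,0.0003,0.0067,0,0.24],[0,0,3.5,0.0003,0.0067,0,0.24],[0,0,3.5,0.0003,0.0067,0,0.24]]}}

```text
time: 22.95
tool_pos: [0.5632, 0.1491, 0.0688]
tcp_rot: [-1.289, -2.865, 0.005]
wrist_force: [-2.9, -7.5, 1.1]
width: 0.24
grip_force: 3.1
```

```bash
python3 -c "from h import *;arc()"
```

```text
radius 0.11179195039599817 swing deg 37.478005148063914
tcp [0.5632 0.1491 0.0688] psi 131.54 w 0.24 F [-2.9 -7.5  1.1] grip 3.14170204102993 tool shift [-0.0116  0.0476 -0.0001]
```

Request:
{"fn": "drive_tool", "kwargs": {"rows": [[0,0,3.5,0,0.0067,0,0.24],[0,0,3.5,0,0.0067,0,0.24],[0,0,3.5,0,0.0067,0,0.24],[0,0,3.5,0,0.0067,0,0.24],[0,0,3.5,0,0.0067,0,0.24],[0,0,3.5,0,0.0067,0,0.24],[0,0,0,0,0,0,0.24],[0,0,0,0,0,0,0.24]]}}

```text
time: 23.62
tool_pos: [0.5953, 0.1708, 0.0682]
tcp_rot: [-1.785, -2.582, 0.008]
wrist_force: [-5.4, -5.3, 3.7]
width: 0.237
grip_force: 3.6
```

```bash
python3 -c "from h import *;arc()"
```

```text
radius 0.11261832321135029 swing deg 57.381086173040245
tcp [0.5953 0.1708 0.0682] psi 110.69 w 0.237 F [-5.4 -5.3  3.7] grip 3.5535071790218353 tool shift [-0.0028  0.0109 -0.0001]
```

Request:
{"fn": "drive_tool", "kwargs": {"rows": [[0,0,2,-0.0005,0.004,0,0.24],[0,0,1.5,-0.0005,0.004,0,0.24],[0,0,0,0,0.002,0,0.24],[0,0,0,0,0,0,0.24],[0,0,0,0,0,0,0.24]]}}

```text
time: 24.03
tool_pos: [0.604, 0.1742, 0.0682]
tcp_rot: [-1.862, -2.524, 0.007]
wrist_force: [-8.0, -1.3, 2.7]
width: 0.241
grip_force: 4.0
```

Request:
{"fn": "drive_tool", "kwargs": {"rows": [[0,0,0,0,0.0015,0,0.24],[0,0,0,0,0,0,0.24],[0,0,0,0,0,0,0.24]]}}

```text
time: 24.28
tool_pos: [0.6053, 0.1748, 0.0682]
tcp_rot: [-1.862, -2.524, 0.007]
wrist_force: [-8.4, -1.2, 3.7]
width: 0.242
grip_force: 4.0
```

```bash
python3 -c "from h import *;arc()"
```

```text
radius 0.11295929932529017 swing deg 62.83092791535002
tcp [0.6053 0.1748 0.0682] psi 107.16 w 0.242 F [-8.4 -1.2  3.7] grip 4.009564965963364 tool shift [-0.003   0.0003 -0.    ]
```

Request:
{"fn": "drive_tool", "kwargs": {"rows": [[0,0,0,0,0.0015,0,0.24],[0,0,0,0,0,0,0.24],[0,0,0,0,0,0,0.24]]}}

```text
time: 24.53
tool_pos: [0.6066, 0.1754, 0.0682]
tcp_rot: [-1.862, -2.524, 0.007]
wrist_force: [-8.3, 0.0, 3.6]
width: 0.238
grip_force: 4.0
```

Request:
{"fn": "drive_tool", "kwargs": {"rows": [[0,0,0,0,0.0015,0,0.24],[0,0,0,0,0,0,0.24],[0,0,0,0,0,0,0.24]]}}

```text
time: 24.78
tool_pos: [0.6078, 0.1759, 0.0682]
tcp_rot: [-1.862, -2.523, 0.007]
wrist_force: [-8.9, -0.1, 4.4]
width: 0.243
grip_force: 4.3
```

Request:
{"fn": "drive_tool", "kwargs": {"rows": [[0,0,0,0,0.0015,0,0.24],[0,0,0,0,0,0,0.24],[0,0,0,0,0,0,0.24]]}}

```text
time: 25.03
tool_pos: [0.6079, 0.1759, 0.0681]
tcp_rot: [-1.861, -2.522, 0.011]
wrist_force: [-11.9, -1.4, 6.6]
width: 0.235
grip_force: 6.2
```

The stop is reached: the TCP no longer advances and the force has risen. I hold still and check.

Request:
{"fn": "drive_tool", "kwargs": {"rows": [[0,0,0,0,0.0007,0,0.24],[0,0,0,0,0,0,0.24],[0,0,0,0,0,0,0.24],[0,0,0,0,0,0,0.24],[0,0,0,0,0,0,0.24],[0,0,0,0,0,0,0.24]]}}

```text
time: 25.53
tool_pos: [0.608, 0.1759, 0.0681]
tcp_rot: [-1.86, -2.521, 0.013]
wrist_force: [-13.7, -1.8, 8.1]
width: 0.237
grip_force: 7.0
```

```bash
python3 -c "
from h import *
arc();p=wrist('w8');a=p['color'][100:400,120:440]
q=read_camera('scene');b=cv2.resize(q['color'][110:300,220:420],(316,300))
for m in masks_of(q,'block')[:1]: print('block',m['score'],m['bbox'])
cv2.imwrite('pics/r8.png',cv2.cvtColor(np.hstack([a,b]),cv2.COLOR_RGB2BGR))
"
```

```text
radius 0.11327214676638737 swing deg 64.30019746972131
tcp [0.608  0.1759 0.0681] psi 107.16 w 0.237 F [-13.7  -1.8   8.1] grip 6.998572200536728 tool shift [-0.0033 -0.0026  0.    ]
block 0.75 [311.2, 142.8, 329.5, 163.9]
```

View pics/r8.png

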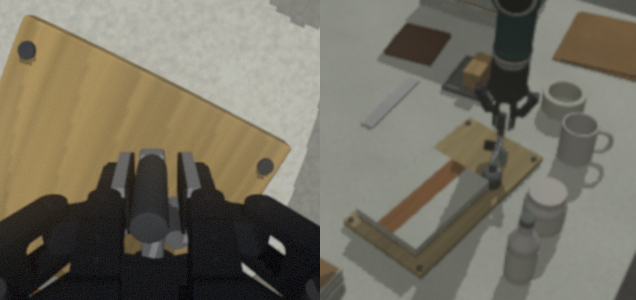

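The left view shows the post at (150,190) held between the pads, with the arm against the stop pin at (175,235). The right view shows the block in its tray at (475,70), the arm swung off the panel, and the bystanders in place. I hand in.

```bash
python3 -c "
from h import *
print(workorder.finish_job())"
```

```text
the job is handed in; nothing more can be done
None
```

I rubbed the strip in one pass at roughly 8 N, put the block back flat in its tray and let go, and handed the job in with the fingers still holding the sprung arm at its stop; no verdict came back.

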